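# Put the red-lidded spice jar in the carousel and hold it at the front

## Robot

A 6-joint arm with a two-finger parallel gripper is mounted at the origin on the work surface. World frame = base frame: x ahead of the robot, y to its left, z up, the work surface at z = 0. Lengths are in mm, angles in rad, forces in N, time in s.
With the tool pointing down it reaches from about 400 to 925 mm from the base axis. Payload 12.5 kg.
Tool frame: the origin (TCP) lies midway between the tips of the shut fingers; the grasp point (between the pads) lies 19 mm behind it; z points along the fingers, y is the line along which they close (so a half turn about z gives the same grasp; the last joint's range is limited). The gripper opens to 95 mm and grips with 3 to 60 N. Pads are 20 mm wide; open, the fingers measure 119 mm over their backs; the gripper's body (75 mm by 180 mm) begins 59 mm behind the grasp point.
Start: joints at [-1.331, 0.491, 1.559, -0, 1.092, -0.106], TCP at [211.867, -588.013, 214.661] pointing down, gripper open.
Joint ranges: [-3.1, 3.1], [-0.84, 2.19], [0.05, 2.79], [-1.13, 4.28], [0.06, 2.93], [-2.69, 2.69]. Speed limits (rad/s): [2.22, 2.22, 2.79, 3.14, 3.14, 3.14].

## Interface

Orientations are given as [roll, pitch, yaw] about the fixed x, y, z axes, in that order (R = Rz(yaw) Ry(pitch) Rx(roll)).
In Python, from cell import state, read_camera, camera_info, env gives the robot as it stands.
- The arm moves only by the tool move_arm, never from a script. Its argument "commands" is a list of rows, each a list of 3 entries, a list of its own where there are three numbers: the shift along the world's x, y, z in cm, then the turn, a rotation vector about the world's x, y, z in degrees, then the opening, from 0 (shut) to 1 (fully open). A call has 1 to 10 rows; each row shifts and turns the commanded pose from where the row before left it; what a row does not reach is not made up. A row lasts 1/10 s, in which the tool goes at most 50 mm and 8.59 degrees, less where a joint would pass 70% of its speed; a pose out of reach is approached as far as the arm can. A call with a gripper value outside its range is refused whole. The fingers move at their own pace and stop on an object; the grip force is fixed at half the most. Time passes only in rows, so rows that do not move let the fingers close. It gives the time, the measured TCP pose, the force, the opening and the grip force at its end, in the units of the state.
- state(): the state, without advancing time (a new reading comes with each control period).
- read_camera(name): name is "side" or "top"; returns the picture (384x512x3 uint8, blue, green, red); there is no depth.
- camera_info(name): a dict with "K" (3x3 intrinsics, pixels), "cam_to_world" (4x4, takes a point from camera to world coordinates). Camera axes: x right, y down, z forward; pixel columns grow to the right and rows downward; lengths in mm; the calibration is good to about 2 mm. A picture is of the moment at which its call begins. camera_info takes no time and is no camera call.
- env.job_done(): hands the job in; it is judged then, once.
The state is a dict: "t": time; "joints": joint angles; "qvel": joint speeds; "tau": joint torques, N m; "eef_pos": TCP position; "tcp_rot": TCP orientation; "ft_force": force on the tool from outside, world axes, zero at the start; "moment": the same for the moment, N m; "opening": opening from 0.0 (shut) to 1.0 (fully open); "grip_force": force on a finger pad.
Only numpy, scipy, OpenCV 4.12 (cv2) and the standard library are available. Lean on these libraries where they do the work, as an engineer would, in place of code of your own. Each camera call takes 0.05 s, during which the arm holds its last target. There are 200 camera calls.

## Task

Stand the red-lidded spice jar in the empty hoop of the spice carousel, setting it down on the tray rather than dropping it, and let go of it. Then turn the carousel until that jar stands in the middle of the gap in the splash guard, where the cook reaches in, and finish with your grip still on the carousel's knob, holding it still there: do not let go at the end. Keep every jar upright, the other spice jars in their hoops, and leave the egg cup, the storage jar and the whisk where they are.

Things in the scene. Friction and masses are not known exactly. Their poses are not given: they have to be found in the camera images.
- red_jar (a point): Centre of the loose glass spice jar with the red lid, half-way up. Round, 42 mm in diameter, 100 mm tall, about 0.16 kg; the red lid is its top 18 mm (41 mm in diameter). It starts upright on the counter, left or right of the carousel. z is its upright axis.
- carousel: Turning part of the spice carousel; origin on its upright axis at counter level, +x towards the empty hoop. Dark wooden tray 252 mm across, top 22 mm above the counter; turns both ways without stops, about 0.03 N m friction, stays where left. Six hoops 60 degrees apart, 86 mm from the axis, five holding jars 42 mm thick that reach 122 mm above the counter (44 mm between neighbours).
- empty_hoop (a point): Point on the tray's top face under the middle of the empty steel wire hoop, where the red jar's underside belongs; turns with the carousel. The hoop is 46 mm clear inside, of 3.5 mm wire, 60 mm above the counter, 86 mm from the carousel's axis.
- knob (a point): Centre of the carousel's round black knob, on top of a 12 mm post on the axis: 36 mm in diameter, 25 mm tall, from 125 to 150 mm above the counter, fixed to the turning part. Gripped across from above and twisted, it turns the whole carousel.
- gap (a point): Where the red jar's centre belongs at the end: mid-gap in the splash guard, 86 mm from the carousel's axis, 72 mm above the counter; x points out through the gap. The guard, a fixed steel wall round the carousel, is 3 mm thick, 280 mm across outside (base plate 286 mm), its rim 72 mm above the counter, open over 58 degrees on the side away from the robot.
- spice1: One of the five other spice jars, with a bamboo lid, otherwise the same as the red-lidded one; origin under its centre, z up. It stands loose in the carousel's hoop 60 degrees anticlockwise (from above) from the empty one.
- spice2: One of the five other spice jars, with a bamboo lid, otherwise the same as the red-lidded one; origin under its centre, z up. It stands loose in the carousel's hoop 120 degrees anticlockwise (from above) from the empty one.
- spice3: One of the five other spice jars, with a bamboo lid, otherwise the same as the red-lidded one; origin under its centre, z up. It stands loose in the carousel's hoop 180 degrees anticlockwise (from above) from the empty one.
- spice4: One of the five other spice jars, with a bamboo lid, otherwise the same as the red-lidded one; origin under its centre, z up. It stands loose in the carousel's hoop 240 degrees anticlockwise (from above) from the empty one.
- spice5: One of the five other spice jars, with a bamboo lid, otherwise the same as the red-lidded one; origin under its centre, z up. It stands loose in the carousel's hoop 300 degrees anticlockwise (from above) from the empty one.
- egg_cup: Bystander: blue ceramic egg cup, 65 mm tall, 49 mm across, loose, standing on the counter on the other side of the carousel from the red jar; origin under its centre.
- storage_jar: Bystander: glass jar of biscuits with a bamboo lid, 94 mm across, 140 mm tall, loose, standing far left; origin under its centre.
- whisk: Bystander: black flat whisk, 280 mm long, up to 68 mm wide and 20 mm high, lying on the counter beyond the carousel to the right; origin at counter level where handle meets wires, x along it towards the wires.

How it is judged (in metres and radians):
On the way, in this order (a step that is already met when the one before it is completed fails the run):
1. the red-lidded jar stands upright on the tray in the empty hoop and has been let go, the carousel not yet being at the front (horizontal distance between red_jar and empty_hoop below 0.006 m and z of red_jar in the frame of empty_hoop below 0.053 m and angle between red_jar's own z axis and vertical below 0.08 rad and contact force between the fingers and red_spice below 0.1 N), for 0.2 s.
2. the carousel has been turned so that the red-lidded jar is in the middle of the gap (all of step 1 and horizontal distance between red_jar and gap below 0.015 m), for 0.2 s.
At the end, for the whole second after the job is handed in: Red-lidded jar released, upright (0.08 rad) on the tray, within 6 mm of its hoop's middle and 15 mm of the gap's middle; fingers gripping the knob (over 3 N, grasp point within 35 mm of its centre); carousel still (under 0.08 rad/s); the other jars upright on the tray (all of step 2 and contact force between the fingers and carousel above 3 N and distance between the grasp point and knob below 0.035 m and angular speed of carousel below 0.08 rad/s and z of each of spice1, spice2, spice3, spice4, spice5 in the frame of carousel below 0.027 m and angle between each of spice1, spice2, spice3, spice4, spice5's own z axis and vertical below 0.08 rad); the arm keeps its last pose, push and grip.
It fails at once if the red-lidded jar is dropped (falls freely, by more than about 10 mm) (contact force between red_spice and anything else below 0.02 N and linear speed of red_spice above 0.45 m/s).
It fails at once if a spice jar is tipped by more than 0.5 rad (angle between any of red_jar, spice1, spice2, spice3, spice4, spice5's own z axis and vertical above 0.5 rad).
It fails at once if another spice jar is lifted more than 25 mm off the tray (z of any of spice1, spice2, spice3, spice4, spice5 in the frame of carousel above 0.047 m).
It fails at once if the egg cup, the storage jar or the whisk is moved by more than 20 mm (distance of any of egg_cup, storage_jar, whisk from where it was at the start of the episode above 0.02 m).
It also fails if it takes over 58 s, if anything falls off the work surface, if the arm or the gripper's body presses on something with over 40 N, if the wrist force passes 120 N, or if a joint passes its speed limit or range.

## Working session

There is one attempt and no reset: what is moved stays moved. The work goes in short steps, Python scripts to look and compute and a tool call to move; the robot and the scene stay as the last step left them, time stands still between calls to the robot, and variables do not carry over. Pictures are saved under pics/ and viewed, at most 10 in all, crops included, and the job is handed in when it is done.

Besides the shell and the picture viewer there is one more tool, called after ">>>" as name(argument=value, ...) on one line, values as JSON. move_arm: Moves the arm, as the interface text tells. Its arguments: {"type":"object","properties":{"commands":{"type":"array"}},"required":["commands"]}

```bash
mkdir -p pics
cat > h.py <<'E'
import numpy as np, cv2
from cell import state, read_camera, camera_info, env
def ray(name,u,v,z):
    c=camera_info(name);T=np.array(c["cam_to_world"]);K=np.array(c["K"])
    d=T[:3,:3]@np.linalg.solve(K,[u,v,1.]);o=T[:3,3]
    return o+d*(z-o[2])/d[2]
def proj(name,p):
    c=camera_info(name);T=np.array(c["cam_to_world"]);K=np.array(c["K"])
    q=K@(T[:3,:3].T@(np.array(p,float)-T[:3,3]));return q[:2]/q[2]
E
python3 - <<'E'
from h import *
for n in("top","side"):
    cv2.imwrite(f"pics/{n}0.png",read_camera(n)); c=camera_info(n); print(n,np.round(c["K"],1).tolist(),np.round(c["cam_to_world"],3).tolist())
s=state();print(s)
E
```

```text
top [[447.9, 0.0, 259.0], [0.0, 447.9, 189.8], [0.0, 0.0, 1.0]] [[0.023, -0.997, 0.071, 487.52], [-1.0, -0.024, -0.009, 71.075], [0.01, -0.071, -0.997, 1470.902], [0.0, 0.0, 0.0, 1.0]]
side [[397.5, 0.0, 259.2], [0.0, 397.5, 194.7], [0.0, 0.0, 1.0]] [[-0.804, -0.312, 0.507, 30.094], [-0.595, 0.423, -0.684, 820.453], [-0.001, -0.851, -0.525, 692.503], [0.0, 0.0, 0.0, 1.0]]
{'t': 0.1, 'joints': array([-1.33065525e+00,  4.91485000e-01,  1.55937545e+00, -7.79143674e-06,
        1.09166766e+00, -1.05589212e-01]), 'qvel': array([ 0.00158267, -0.00083778, -0.00102222, -0.0003527 , -0.0012658 ,
        0.00018876]), 'tau': array([ 3.61442857e-03, -6.13620687e+01, -2.58607203e+01,  6.93562254e-02,
        4.70189843e-02, -5.14985038e-05]), 'eef_pos': array([ 211.78051323, -587.81294133,  214.13354451]), 'tcp_rot': array([-3.14066168e+00, -9.17181752e-05,  3.45733845e-01]), 'ft_force': array([ 0.29587854, -0.12918678,  0.1268122 ]), 'moment': array([ 0.01315744, -0.00154775,  0.01353235]), 'grip_force': 0.0, 'opening': 0.998077170166844}
```

View pics/top0.png

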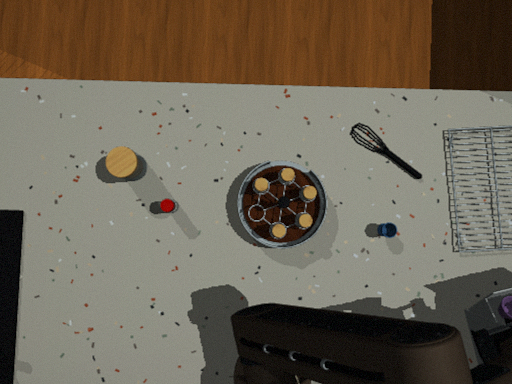

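View pics/side0.png

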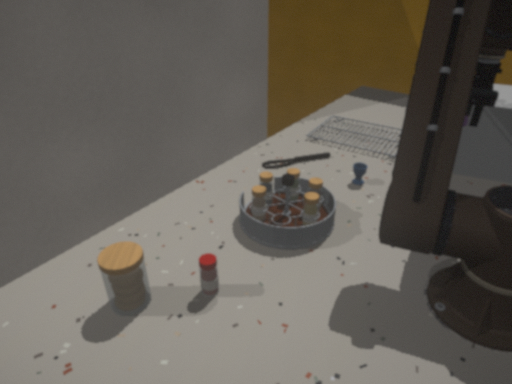

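The top view shows the red lid at about (167,206), the carousel centred near (283,203) with its empty hoop at (257,213), the storage jar at (121,162) and the egg cup at (388,230). The side view agrees, and the gap faces up in the top image, away from the robot.

Run:
```python
from h import *
from scipy.optimize import least_squares
im=cv2.imread("pics/top0.png");h=cv2.cvtColor(im,cv2.COLOR_BGR2HSV)
def blobs(m,a=40):
    n,l,s,c=cv2.connectedComponentsWithStats(m.astype(np.uint8));return [(c[i],s[i,4]) for i in range(1,n) if s[i,4]>a]
H,S,V=cv2.split(h)
red=((H<8)|(H>172))&(S>170)&(V>90)
for c,a in blobs(red): print("red",c,a,ray("top",*c,100))
b=((H>8)&(H<25)&(S>80)&(V>140)); b[:100]=0
P=[]
for c,a in blobs(b):
    print("bam",c,a); 
    if 230<c[0]<330: P.append(ray("top",*c,122)[:2])
P=np.array(P);print(P.round(1))
def f(x):
    q=[np.array(x[:2])+86*np.array([np.cos(x[2]+k*np.pi/3),np.sin(x[2]+k*np.pi/3)]) for k in range(1,6)]
    return np.concatenate([p-min(q,key=lambda a:np.hypot(*(a-p))) for p in P])
e=ray("top",257,213,60)[:2];c0=P.mean(0)+(P.mean(0)-e)*.2
c0=(P.sum(0)+e)/6
r=least_squares(f,[*c0,np.arctan2(*(e-c0)[::-1])]);print("carousel",r.x[:2],np.degrees(r.x[2]),np.abs(r.fun).max(),"e",e)
c=r.x[:2];t=r.x[2];print("hoop",c+86*np.array([np.cos(t),np.sin(t)]))
# sample guard rim around at z=72
for a in range(-60,61,3):
    v=[]
    for R in (137,138.5,140):
        u=proj("top",[c[0]+R*np.cos(np.radians(a)),c[1]+R*np.sin(np.radians(a)),72]);v.append(im[int(round(u[1])),int(round(u[0]))].tolist())
    print(a,v)
cr=cv2.resize(im[150:256,220:346],None,fx=6,fy=5.6,interpolation=cv2.INTER_CUBIC)
cr=cv2.resize(im[150:250,220:346],None,fx=6,fy=6,interpolation=cv2.INTER_CUBIC);cv2.imwrite("pics/c1.png",cr)
# egg cup
bl=(H>95)&(H<125)&(S>120)&(V>50)
for c,a in blobs(bl,30): print("blue",c,a,ray("top",*c,65))
```

```text
red [166.59701493 204.98507463] 134 [532.71317557 339.97832587 100.        ]
bam [120.72653061 161.15646259] 735
bam [287.42276423 173.80487805] 123
bam [261.         183.61904762] 126
bam [309.62809917 191.95041322] 121
bam [305.312 220.096] 125
bam [278.6875  230.21875] 128
[[635.  -25.9]
 [603.2  53.5]
 [581.5 -94. ]
 [496.3 -82.3]
 [464.2  -2.8]]
carousel [549.58652403 -14.3654633 ] 112.00128213854444 0.6827788030609554 e [515.48854632  63.12286634]
hoop [517.36857267  65.37162725]
-60 [[94, 93, 83], [124, 128, 120], [124, 128, 120]]
-57 [[108, 107, 98], [134, 132, 121], [149, 153, 149]]
-54 [[126, 127, 118], [126, 127, 118], [137, 149, 148]]
-51 [[85, 86, 79], [136, 133, 125], [127, 128, 123]]
-48 [[128, 128, 118], [128, 128, 118], [143, 145, 141]]
-45 [[69, 68, 60], [141, 148, 141], [141, 148, 141]]
-42 [[126, 127, 119], [126, 127, 119], [143, 147, 141]]
-39 [[127, 139, 136], [127, 139, 136], [130, 136, 134]]
-36 [[140, 151, 152], [136, 149, 148], [138, 151, 149]]
-33 [[137, 150, 151], [131, 142, 139], [131, 142, 139]]
-30 [[125, 139, 132], [125, 139, 132], [125, 139, 132]]
-27
[... 1012 characters left out ...]
 135, 124], [131, 138, 131]]
30 [[133, 133, 119], [133, 133, 119], [133, 133, 119]]
33 [[96, 98, 89], [140, 139, 128], [140, 139, 128]]
36 [[125, 124, 114], [131, 134, 124], [131, 134, 124]]
39 [[124, 124, 114], [124, 124, 114], [113, 113, 111]]
42 [[72, 73, 60], [124, 125, 119], [124, 125, 119]]
45 [[123, 121, 111], [135, 133, 123], [81, 84, 80]]
48 [[120, 118, 110], [144, 138, 128], [144, 138, 128]]
51 [[125, 121, 113], [129, 130, 120], [129, 130, 120]]
54 [[140, 135, 131], [140, 135, 131], [105, 105, 97]]
57 [[115, 114, 107], [115, 114, 107], [96, 98, 93]]
60 [[123, 122, 110], [139, 138, 128], [108, 107, 101]]
blue [383.69014085 228.97183099] 71 [ 474.61778873 -335.26261789   65.        ]
```

View pics/c1.png

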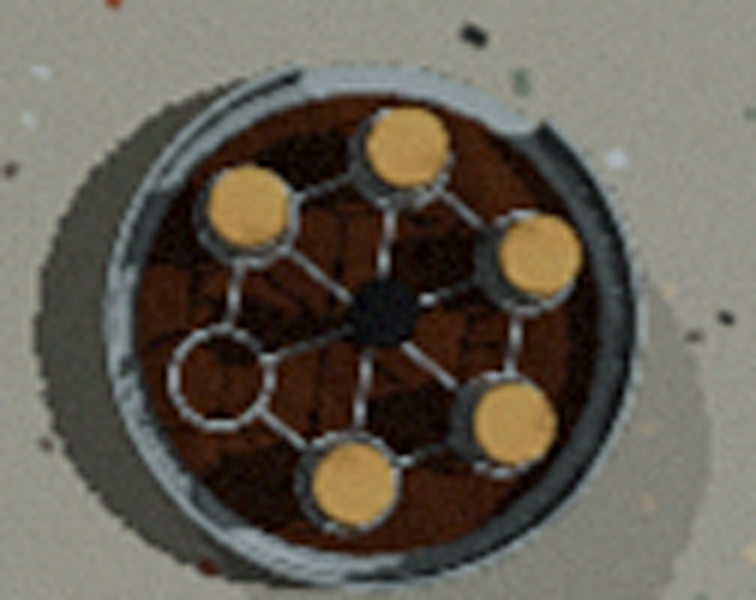

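The crop shows the guard rim's open ends at about (300,75) and (540,125) in the crop, so the gap's middle is at about -12°. The empty hoop is at 112°, so the carousel must turn about 124° clockwise. Next I go over to the red jar.

>>> move_arm(commands=[[[3.2,3.6,0],[0,0,0],1],[[3.2,3.6,0],[0,0,0],1],[[3.2,3.6,0],[0,0,0],1],[[3.2,3.6,0],[0,0,0],1],[[3.2,3.6,0],[0,0,0],1],[[3.2,3.6,0],[0,0,0],1],[[3.2,3.6,0],[0,0,0],1],[[3.2,3.6,0],[0,0,0],1],[[3.2,3.6,0],[0,0,0],1],[[3.2,3.6,0],[0,0,2.2],1]])

```text
t: 1.1
eef_pos: [532.9, -226.2, 214.5]
tcp_rot: [-3.141, 0.0, 0.384]
ft_force: [0.6, -0.7, 0.5]
opening: 0.999
grip_force: 0.0
```

>>> move_arm(commands=[[[0,4.7,0],[0,0,0],1],[[0,4.7,0],[0,0,0],1],[[0,4.7,0],[0,0,0],1],[[0,4.7,0],[0,0,0],1],[[0,4.7,0],[0,0,0],1],[[0,4.7,0],[0,0,0],1],[[0,4.7,0],[0,0,0],1],[[0,4.7,0],[0,0,0],1],[[0,4.7,0],[0,0,0],1],[[0,4.7,0],[0,0,0],1]])

```text
t: 2.1
eef_pos: [531.4, 243.9, 214.5]
tcp_rot: [3.142, 0.0, 0.384]
ft_force: [1.1, 0.2, -0.5]
opening: 1.0
grip_force: 0.0
```

>>> move_arm(commands=[[[0.1,4.8,0],[0,0,0],1],[[0,4.8,0],[0,0,0],1],[[0,0,0],[0,0,0],1],[[0,0,-4],[0,0,0],1],[[0,0,-4],[0,0,0],1],[[0,0,-4],[0,0,0],1],[[0,0,-2],[0,0,0],1],[[0,0,-1.1],[0,0,0],1],[[0,0,0],[0,0,0],0.7],[[0,0,0],[0,0,0],0.6]])

```text
t: 3.1
eef_pos: [533.4, 338.0, 64.6]
tcp_rot: [3.142, -0.001, 0.384]
ft_force: [0.3, 0.8, 0.6]
opening: 0.883
grip_force: 0.0
```

>>> move_arm(commands=[[[0,0,0],[0,0,0],0.5],[[0,0,0],[0,0,0],0.47],[[0,0,0],[0,0,0],0.45],[[0,0,0],[0,0,0],0.43],[[0,0,0],[0,0,0],0.4],[[0,0,0],[0,0,0],0.4]])

```text
t: 3.7
eef_pos: [532.9, 338.0, 63.8]
tcp_rot: [3.141, -0.0, 0.384]
ft_force: [-0.3, -0.5, 1.8]
opening: 0.439
grip_force: 30.0
```

Jar is centred along one axis. I open, turn 90° and grip again to centre it along the other.

>>> move_arm(commands=[[[0,0,0],[0,0,0],0.85],[[0,0,0],[0,0,0],0.85],[[0,0,0],[0,0,8.5],0.85],[[0,0,0],[0,0,8.5],0.85],[[0,0,0],[0,0,8.5],0.85],[[0,0,0],[0,0,8.5],0.85],[[0,0,0],[0,0,8.5],0.85],[[0,0,0],[0,0,8.5],0.85],[[0,0,0],[0,0,8.5],0.85],[[0,0,0],[0,0,8.5],0.85]])

```text
t: 4.7
eef_pos: [532.9, 338.0, 63.6]
tcp_rot: [3.142, 0.0, 1.577]
ft_force: [0.8, 0.2, -0.2]
opening: 0.851
grip_force: 0.0
```

>>> move_arm(commands=[[[0,0,0],[0,0,8.5],0.85],[[0,0,0],[0,0,8.5],0.85],[[0,0,0],[0,0,5],0.7],[[0,0,0],[0,0,0],0.6],[[0,0,0],[0,0,0],0.5],[[0,0,0],[0,0,0],0.46],[[0,0,0],[0,0,0],0.44],[[0,0,0],[0,0,0],0.4],[[0,0,0],[0,0,0],0.35],[[0,0,0],[0,0,0],0.35]])

```text
t: 5.7
eef_pos: [532.9, 338.0, 63.7]
tcp_rot: [3.141, -0.0, 1.955]
ft_force: [0.4, -0.1, -1.0]
opening: 0.435
grip_force: 30.0
```

Run:
```python
from h import *
s=state();print(s["eef_pos"],np.degrees(s["tcp_rot"]),s["joints"],s["opening"])
im=read_camera("side");cv2.imwrite("pics/side1.png",im)
im=read_camera("top");cv2.imwrite("pics/top1.png",im)
```

```text
[532.91737954 338.01705274  63.6660885 ] [ 1.79987196e+02 -1.18281601e-03  1.11998080e+02] [4.60625268e-01 6.73355284e-01 1.67820904e+00 4.87510424e-06
 7.89803931e-01 7.66829221e-02] 0.4350057825688761
```

View pics/side1.png

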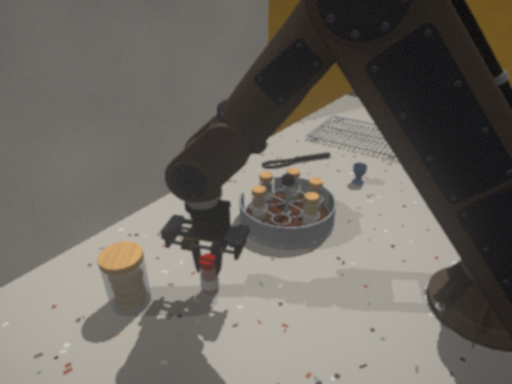

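The jar stands upright in the fingers at about (208,270); the empty hoop is at about (282,219) in the side view. Now I refine the hoop's position from both views.

Run:
```python
from h import *
def hoop(n,f,u0,w,zw=60,lo=None):
    im=cv2.imread(f);
    x0,y0=u0[0]-w,u0[1]-w
    g=im[y0:y0+2*w,x0:x0+2*w].min(2)  # blue channel low on wood
    G=cv2.resize(g,None,fx=8,fy=8,interpolation=cv2.INTER_CUBIC).astype(float)
    # polar search in metric plane
    for z in (zw,):
        best=[]
        C=ray(n,*u0,z)[:2]
        F=cv2.GaussianBlur(im.min(2).astype(np.float32),(0,0),.6)
        for dx in np.arange(-8,8.1,.5):
            for dy in np.arange(-8,8.1,.5):
                a=np.arange(0,2*np.pi,.1)
                q=np.array([proj(n,[C[0]+dx+24.75*np.cos(t),C[1]+dy+24.75*np.sin(t),z]) for t in a],np.float32)
                best.append((cv2.remap(F,q[None,:,0],q[None,:,1],1).mean(),C[0]+dx,C[1]+dy))
        b=sorted(best)[::-1][:8];print(n,np.round(b[0],1),"mean",np.mean(b,0).round(1))
hoop("top","pics/top0.png",(257,213),16)
hoop("side","pics/side0.png",(282,219),16)
hoop("side","pics/side1.png",(282,219),16)
# red lid, side: visible centroid column before; jar columns after
for f in("pics/side0.png","pics/side1.png"):
    im=cv2.imread(f);H,S,V=cv2.split(cv2.cvtColor(im,cv2.COLOR_BGR2HSV))
    m=((H<8)|(H>172))&(S>120)&(V>60);m[:230]=0;m[300:]=0;m[:,:190]=0;m[:,230:]=0
    y,x=np.nonzero(m);print(f,x.mean(),x.min(),x.max(),y.min(),y.max(),m.sum())
print("pred col now",proj("side",[532.9,338,91]),proj("side",[532.9,338,0]),"cam init",proj("side",[532.7,340,91]))
im=cv2.imread("pics/top0.png");m=(im.max(2)<25).astype(np.uint8);m[:180]=0;m[225:]=0;m[:,:265]=0;m[:,300:]=0
n,l,s,c=cv2.connectedComponentsWithStats(m);i=1+s[1:,4].argmax();print("knob",c[i],s[i],ray("top",*c[i],145))
```

```text
Traceback (most recent call last):
  File "h.py", line 8, in proj
    c=camera_info(name);T=np.array(c["cam_to_world"]);K=np.array(c["K"])
ValueError: time passes only in moves, steps and waits
```

>>> move_arm(commands=[[[0,0,1],[0,0,0],0.35],[[0,0,4],[0,0,0],0.35],[[0,0,4],[0,0,0],0.35],[[0,0,2],[0,0,0],0.35],[[0,0,0],[0,0,0],0.35]])

```text
t: 6.3
eef_pos: [533.8, 338.5, 177.3]
tcp_rot: [3.136, -0.0, 1.955]
ft_force: [-0.0, -0.4, -1.1]
opening: 0.437
grip_force: 30.0
```

That grid search counts as a drawn-model search, which the brief excludes. I'll use a wire mask with an ellipse fit instead, and read camera_info once.

```bash
cat > h.py <<'E'
import numpy as np, cv2
from cell import state, read_camera, camera_info, env
CI={n:camera_info(n) for n in("top","side")}
def ray(name,u,v,z):
    c=CI[name];T=np.array(c["cam_to_world"]);K=np.array(c["K"])
    d=T[:3,:3]@np.linalg.solve(K,[u,v,1.]);o=T[:3,3]
    return o+d*(z-o[2])/d[2]
def proj(name,p):
    c=CI[name];T=np.array(c["cam_to_world"]);K=np.array(c["K"])
    q=K@(T[:3,:3].T@(np.array(p,float)-T[:3,3]));return q[:2]/q[2]
E
python3 - <<'E'
from h import *
from scipy.optimize import least_squares
def hoop(n,f,C):
    # bright wire pixels, cast on hoop plane, robust circle of known radius
    im=cv2.imread(f);u,v=np.round(proj(n,[*C,60])).astype(int);w=16
    g=cv2.resize(im[v-w:v+w+1,u-w:u+w+1].min(2),None,fx=4,fy=4,interpolation=cv2.INTER_CUBIC)
    th,m=cv2.threshold(g,0,255,cv2.THRESH_OTSU)
    y,x=np.nonzero(m);P=np.array([ray(n,u-w+(a+.5)/4-.5,v-w+(b+.5)/4-.5,60)[:2] for a,b in zip(x,y)])
    r=np.hypot(*(P-C).T);P=P[(r>18)&(r<32)]
    for _ in range(4):
        s=least_squares(lambda c:np.hypot(*(P-c).T)-24.75,C,loss="soft_l1",f_scale=1.5)
        P=P[np.abs(np.hypot(*(P-s.x).T)-24.75)<5]; C=s.x
    print(n,f,th,len(P),s.x.round(1))
hoop("top","pics/top0.png",np.array([517,64.9]))
hoop("side","pics/side0.png",np.array([517,64.9]))
hoop("side","pics/side1.png",np.array([517,64.9]))
for f in("pics/side0.png","pics/side1.png"):
    im=cv2.imread(f);H,S,V=cv2.split(cv2.cvtColor(im,cv2.COLOR_BGR2HSV))
    m=((H<8)|(H>172))&(S>120)&(V>60);m[:230]=0;m[300:]=0;m[:,:190]=0;m[:,230:]=0
    y,x=np.nonzero(m);print(f,x.mean(),x.min(),x.max(),y.min(),y.max(),m.sum())
print("pred col now",proj("side",[532.9,338,91]),proj("side",[532.9,338,0]),"cam init",proj("side",[532.7,340,91]))
im=cv2.imread("pics/top0.png");m=(im.max(2)<25).astype(np.uint8);m[:180]=0;m[225:]=0;m[:,:265]=0;m[:,300:]=0
n,l,s,c=cv2.connectedComponentsWithStats(m);i=1+s[1:,4].argmax();print("knob",c[i],s[i],ray("top",*c[i],145))
print(state()["eef_pos"])
E
```

```text
top pics/top0.png 52.0 1515 [516.9  65.1]
side pics/side0.png 60.0 1758 [517.7  63.2]
side pics/side1.png 70.0 1759 [517.8  63.3]
pics/side0.png 207.32919254658384 200 215 254 265 161
pics/side1.png 206.76363636363635 199 215 254 267 165
pred col now [207.79326079 261.39623074] [210.41273344 290.49050706] cam init [207.25411191 261.90629206]
knob [284.32644628 199.06198347] [265 188  35  21 242] [556.95951916 -16.43740126 145.        ]
[533.75351089 338.51598208 177.32262369]
```

>>> move_arm(commands=[[[0,-4.5,0],[0,0,0],0.35],[[0,-4.5,0],[0,0,0],0.35],[[0,-4.5,0],[0,0,0],0.35],[[0,-4.5,0],[0,0,0],0.35],[[0,-4.5,0],[0,0,0],0.35],[[0,-2.5,0],[0,0,0],0.35],[[-0.5,-1,0],[0,0,0],0.35],[[-0.6,-0.5,0],[0,0,0],0.35],[[0,0,0],[0,0,0],0.35],[[0,0,0],[0,0,0],0.35]])

```text
t: 7.3
eef_pos: [521.7, 73.9, 173.6]
tcp_rot: [3.141, -0.0, 1.956]
ft_force: [0.8, -0.5, -1.2]
opening: 0.436
grip_force: 30.0
```

>>> move_arm(commands=[[[-0.5,-1.04,0],[0,0,0],0.35],[[0,0,-1],[0,0,0],0.35],[[0,0,-2],[0,0,0],0.35],[[0,0,-1],[0,0,0],0.35],[[0,0,0],[0,0,0],0.35],[[0,0,0],[0,0,0],0.35]])

```text
t: 7.9
eef_pos: [516.9, 62.7, 133.6]
tcp_rot: [-3.141, -0.0, 1.955]
ft_force: [0.3, -0.2, -1.6]
opening: 0.437
grip_force: 30.0
```

Run:
```python
from h import *
s=state();p=s["eef_pos"];print(p,s["ft_force"])
im=read_camera("side");im2=read_camera("top");cv2.imwrite("pics/s2r.png",im);cv2.imwrite("pics/t2r.png",im2)
a=cv2.resize(im[170:250,235:335],None,fx=8,fy=7.4,interpolation=cv2.INTER_CUBIC)
a=cv2.resize(im[175:247,235:331],None,fx=8,fy=8,interpolation=cv2.INTER_CUBIC);cv2.imwrite("pics/s2.png",a)
print("pred jar bottom",proj("side",[p[0],p[1],p[2]-63.7]),"hoop",proj("side",[516.7,63.5,60]))
```

```text
[516.94496588  62.67158878 133.62407547] [ 0.26836919 -0.21933997 -1.63084698]
pred jar bottom [281.13081926 215.71080815] hoop [280.93561813 218.84074989]
```

View pics/s2.png

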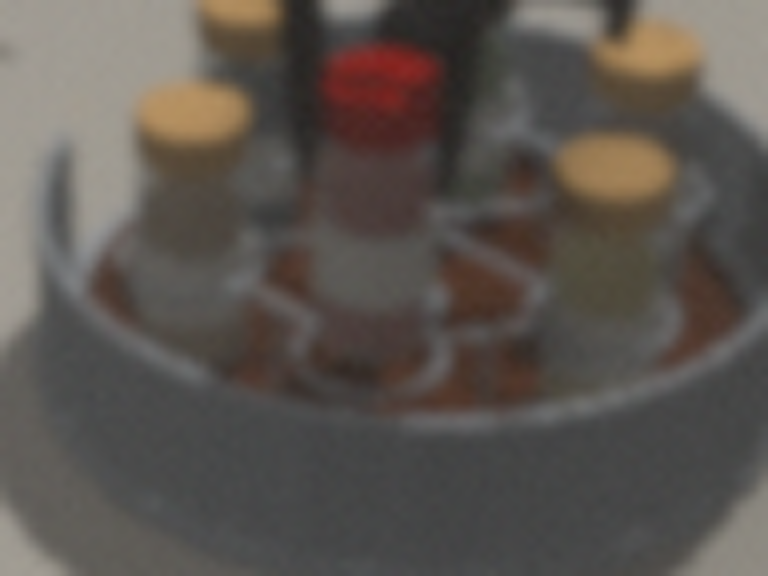

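The jar hangs over the hoop: its bottom is centred near column 375 of the crop, and the hoop near 370. I shift it slightly to the left in the image and lower it gently.

>>> move_arm(commands=[[[0.07,0.08,0],[0,0,0],0.35],[[0,0,-0.4],[0,0,0],0.35],[[0,0,-0.4],[0,0,0],0.35],[[0,0,-0.3],[0,0,0],0.35],[[0,0,-0.1],[0,0,0],0.35],[[0,0,0],[0,0,0],0.35]])

```text
t: 8.6
eef_pos: [517.5, 63.4, 121.4]
tcp_rot: [-3.141, -0.0, 1.955]
ft_force: [0.3, 0.4, -1.4]
opening: 0.435
grip_force: 30.0
```

No contact force with the underside already below the wire, so it is going in.

>>> move_arm(commands=[[[0,0,-0.5],[0,0,0],0.35],[[0,0,-0.5],[0,0,0],0.35],[[0,0,-0.6],[0,0,0],0.35],[[0,0,-0.6],[0,0,0],0.35],[[0,0,-0.6],[0,0,0],0.35],[[0,0,-0.4],[0,0,0],0.35],[[0,0,0],[0,0,0],0.35]])

```text
t: 9.3
eef_pos: [517.3, 63.4, 89.0]
tcp_rot: [-3.141, -0.0, 1.955]
ft_force: [0.2, 0.1, -1.2]
opening: 0.436
grip_force: 30.0
```

Bottom is now about 25 mm above the counter, and the tray is at 22. I lower it slowly to contact.

>>> move_arm(commands=[[[0,0,-0.1],[0,0,0],0.35],[[0,0,-0.1],[0,0,0],0.35],[[0,0,-0.1],[0,0,0],0.35],[[0,0,-0.05],[0,0,0],0.35],[[0,0,0],[0,0,0],0.35]])

```text
t: 9.8
eef_pos: [517.6, 63.4, 86.2]
tcp_rot: [3.141, 0.0, 1.955]
ft_force: [-0.1, -0.3, -2.5]
opening: 0.439
grip_force: 30.0
```

>>> move_arm(commands=[[[0,0,-0.05],[0,0,0],0.35],[[0,0,0],[0,0,0],0.35],[[0,0,0],[0,0,0],0.35]])

```text
t: 10.1
eef_pos: [517.6, 63.4, 85.7]
tcp_rot: [3.141, 0.0, 1.955]
ft_force: [-0.0, -0.3, -1.5]
opening: 0.438
grip_force: 30.0
```

>>> move_arm(commands=[[[0,0,-0.05],[0,0,0],0.35],[[0,0,-0.05],[0,0,0],0.35],[[0,0,0],[0,0,0],0.35]])

```text
t: 10.4
eef_pos: [518.0, 63.4, 85.5]
tcp_rot: [3.14, 0.001, 1.955]
ft_force: [-0.3, 0.6, 9.6]
opening: 0.435
grip_force: 30.0
```

Contact with the tray. Now I let go by opening just enough, then rise.

>>> move_arm(commands=[[[0,0,0.05],[0,0,0],0.48],[[0,0,0],[0,0,0],0.55],[[0,0,0],[0,0,0],0.62],[[0,0,0],[0,0,0],0.62],[[0,0,0],[0,0,0],0.62],[[0,0,1],[0,0,0],0.62],[[0,0,3],[0,0,0],0.62],[[0,0,4],[0,0,0],0.62],[[0,0,3],[0,0,0],0.62],[[0,0,0],[0,0,0],0.62]])

```text
t: 11.4
eef_pos: [519.0, 63.4, 199.6]
tcp_rot: [3.135, 0.003, 1.955]
ft_force: [-0.2, -0.8, 0.5]
opening: 0.62
grip_force: 0.0
```

>>> move_arm(commands=[[[0.7,-1.6,0],[0,0,7.2],0.7],[[0.6,-1.6,0],[0,0,7.2],0.7],[[0.6,-1.6,0],[0,0,7.2],0.7],[[0.6,-1.6,0],[0,0,7.2],0.7],[[0.6,-1.6,0],[0,0,7.2],0.7],[[0,0,0],[0,0,0],0.7],[[0,0,0],[0,0,0],0.7]])

```text
t: 12.1
eef_pos: [548.2, -16.5, 194.8]
tcp_rot: [-3.141, -0.001, 2.58]
ft_force: [1.0, -0.2, -0.0]
opening: 0.699
grip_force: 0.0
```

Run:
```python
from h import *
s=state();print(s["eef_pos"],np.degrees(s["tcp_rot"]),s["joints"])
im=read_camera("side")
a=cv2.resize(im[155:251,220:348],None,fx=6,fy=6,interpolation=cv2.INTER_CUBIC);cv2.imwrite("pics/s3.png",a)
```

```text
[548.17268377 -16.54571796 194.84632814] [-1.79991970e+02 -4.96195412e-02  1.47794706e+02] [-1.50736945e-01  4.05025154e-01  1.77109078e+00  2.64720544e-04
  9.66326562e-01 -1.15959545e+00]
```

View pics/s3.png

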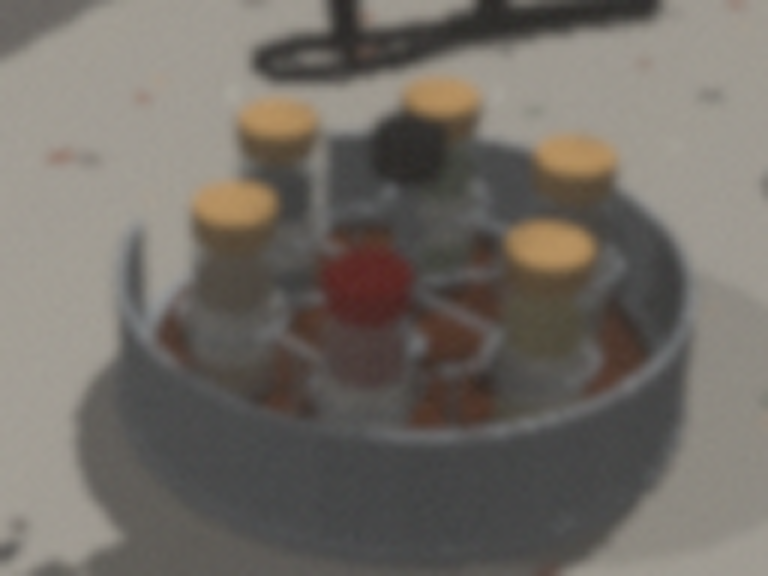

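The red jar stands upright in its hoop (lid at crop (367,285)); the knob is at (410,148). Now I lower and grip the knob.

>>> move_arm(commands=[[[0.1,0,-3],[0,0,0],0.7],[[0,0,-2.5],[0,0,0],0.7],[[0,0,-1.2],[0,0,0],0.7],[[0,0,-0.4],[0,0,0],0.7],[[0,0,0],[0,0,0],0.6],[[0,0,0],[0,0,0],0.5],[[0,0,0],[0,0,0],0.42],[[0,0,0],[0,0,0],0.38],[[0,0,0],[0,0,0],0.3],[[0,0,0],[0,0,0],0.3]])

```text
t: 13.15
eef_pos: [549.8, -16.5, 124.7]
tcp_rot: [3.141, 0.001, 2.583]
ft_force: [0.5, 2.3, 5.4]
opening: 0.375
grip_force: 30.0
```

Gripped the knob (35.6 mm). Now I twist it clockwise by 124° in total.

>>> move_arm(commands=[[[0,0,0],[0,0,-1],0.3],[[0,0,0],[0,0,-2],0.3],[[0,0,0],[0,0,-4],0.3],[[0,0,0],[0,0,-5],0.3],[[0,0,0],[0,0,-5],0.3],[[0,0,0],[0,0,-5],0.3],[[0,0,0],[0,0,-5],0.3],[[0,0,0],[0,0,-5],0.3],[[0,0,0],[0,0,-5],0.3],[[0,0,0],[0,0,-5],0.3]])

```text
t: 14.15
eef_pos: [550.1, -16.3, 124.6]
tcp_rot: [3.14, 0.0, 1.846]
ft_force: [2.5, 4.0, 5.4]
opening: 0.375
grip_force: 30.0
```

>>> move_arm(commands=[[[0,0,0],[0,0,-5],0.3],[[0,0,0],[0,0,-5],0.3],[[0,0,0],[0,0,-5],0.3],[[0,0,0],[0,0,-5],0.3],[[0,0,0],[0,0,-5],0.3],[[0,0,0],[0,0,-5],0.3],[[0,0,0],[0,0,-5],0.3],[[0,0,0],[0,0,-5],0.3],[[0,0,0],[0,0,-5],0.3],[[0,0,0],[0,0,-5],0.3]])

```text
t: 15.15
eef_pos: [550.4, -16.4, 124.7]
tcp_rot: [3.14, -0.001, 0.973]
ft_force: [3.9, 3.2, 4.3]
opening: 0.374
grip_force: 30.0
```

>>> move_arm(commands=[[[0,0,0],[0,0,-5],0.3],[[0,0,0],[0,0,-5],0.3],[[0,0,0],[0,0,-5],0.3],[[0,0,0],[0,0,-5],0.3],[[0,0,0],[0,0,-4],0.3],[[0,0,0],[0,0,-3],0.3],[[0,0,0],[0,0,-2],0.3],[[0,0,0],[0,0,0],0.3],[[0,0,0],[0,0,0],0.3]])

```text
t: 16.05
eef_pos: [550.5, -16.6, 124.7]
tcp_rot: [3.14, -0.002, 0.472]
ft_force: [4.5, 2.5, 4.7]
opening: 0.371
grip_force: 30.0
```

Run:
```python
from h import *
s=state();print(s["eef_pos"],np.degrees(s["tcp_rot"]),s["grip_force"],s["opening"],s["ft_force"])
a=read_camera("side");b=read_camera("top");cv2.imwrite("pics/s4r.png",a);cv2.imwrite("pics/t4r.png",b)
f=lambda i:cv2.resize(i,None,fx=4,fy=4,interpolation=cv2.INTER_CUBIC)
cv2.imwrite("pics/c4.png",np.hstack([f(a[130:254,240:340]),f(b[140:264,234:334])]))
C=np.array([549.8,-16.5])
for n,i in(("side",a),("top",b)):
    H,S,V=cv2.split(cv2.cvtColor(i,cv2.COLOR_BGR2HSV));m=(((H<7)|(H>172))&(S>150)&(V>75)).astype(np.uint8)
    k,l,st,c=cv2.connectedComponentsWithStats(m)
    for j in range(1,k):
        p=ray(n,*c[j],120)[:2]
        if st[j,4]>15 and np.hypot(*(p-C))<140: print(n,c[j],st[j,4],p,np.degrees(np.arctan2(*(p-C)[::-1])))
```

```text
[550.50802905 -16.56502693 124.65731223] [ 1.79930846e+02 -1.19977016e-01  2.70468841e+01] 30.000826120376587 0.37050135323516414 [4.47742143 2.49708895 4.74029496]
side [266.17307692 174.76923077] 52 [633.13307765 -28.02953054] -7.877138099913644
top [288.64122137 173.45038168] 131 [636.34672654 -29.70116205] -8.672604078517272
```

View pics/c4.png

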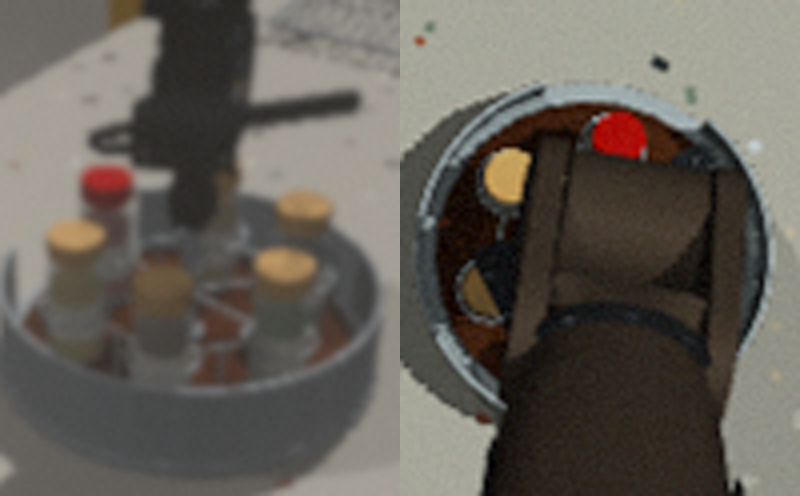

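The jar is upright and close to mid-gap (lid at (619,137) in the right half, rim ends at (545,90) and (705,130)). A further -3° brings it to the gap's middle.

>>> move_arm(commands=[[[0,0,0],[0,0,-1],0.3],[[0,0,0],[0,0,-1],0.3],[[0,0,0],[0,0,-1],0.3],[[0,0,0],[0,0,0],0.3],[[0,0,0],[0,0,0],0.3],[[0,0,0],[0,0,0],0.3],[[0,0,0],[0,0,0],0.3],[[0,0,0],[0,0,0],0.3]])

```text
t: 16.95
eef_pos: [550.5, -16.6, 124.7]
tcp_rot: [3.14, -0.002, 0.42]
ft_force: [4.5, 2.2, 4.6]
opening: 0.378
grip_force: 30.0
```

Run:
```python
from h import *
s=state();print(s["eef_pos"],s["grip_force"],np.abs(s["qvel"]).max())
print(env.job_done())
```

```text
[550.5186088  -16.58362829 124.65169593] 30.000633895397186 0.0022059035452308344
the job is handed in; nothing more can be done
None
```

I handed the job in at about 17 s: the red-lidded jar is standing released in its hoop, turned to within about 2° of mid-gap by my camera estimate, and the gripper is still holding the knob at 30 N; no verdict came back.

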